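# Lock the water filter and set its feed valve

## Task

The filter in the pantry's water station has just been changed. First turn the steel lock collar on the filter canister clockwise until its post lines up with the fixed mark tongue; then wind the brass valve wheel clockwise by its handle until it is fully shut against its stop, and open it again by exactly two full turns. Finish still gripping the wheel's handle between the fingers, ready to shut it, and leave the glasses, the jar and the spare cartridge alone.

Things in the scene. Friction and masses are not known exactly. Their poses are not given: they have to be found in the camera images.
- lock_collar (a joint): Angle of the lock collar about the canister's upright axis: 0 when its post lines up with the mark tongue (locked), positive anticlockwise seen from above. It starts 0.7 to 1.25 unlocked and can run 0.35 past the mark (to -0.35); there is no stop or click at the mark. Stiff (0.25 N m, about 3 N at the post) and stays where it is left.
- collar_post (a point): Point half-way up the upright round steel post on the lock collar, at 149 mm height, 80 mm from the canister's axis. The post is 14 mm in diameter and free to grip from 117 mm (top of the 14 mm wide ear that carries it) to its top at 175 mm. It moves with the collar and does not spin. Everything else of the filter stays below 131 mm.
- collar_axis (a point): Point on the filter canister's upright axis, at the height of collar_post (149 mm). The canister is a steel cylinder 106 mm in diameter standing on the counter, with a white cap 92 mm across inside the 124 mm steel lock collar (top of the collar at 122 mm, of the cap 130 mm). Two brass pipes run down behind it, opposite the mark. The canister's place and yaw vary; it is fixed.
- lock_mark (a point): Tip of the mark: a fixed steel tongue 16 mm wide, on the side away from the robot, that sticks out of the canister just below the collar, 107 mm from the canister's axis, at 102 mm height. Locked means that the post stands over this tongue.
- valve_wheel (a joint): Opening angle of the valve wheel: 0 fully shut against a hard stop (clockwise seen from above), growing anticlockwise over several turns (end stop at 19 rad); two turns open is 12.566. It starts 1.5 to 5.5 open. Turning takes 0.12 N m (about 2.5 N at the handle); it stays where it is left.
- crank_handle: Upright dark wooden handle on the rim of the valve wheel, 14 mm diameter, 50 mm tall; origin at its centre (half-way up, 122 mm above the counter), 50 mm from the valve's axis. It spins freely about its own upright axis, so a gripper can carry it round in a circle without turning. It stays upright.
- valve_axis (a point): Point on the upright axis of the valve wheel, at the height of the handle's centre (122 mm). The brass wheel is 112 mm across its rim, rim top at 93 mm, hub top at 95 mm. The valve is a brass body that rises from the counter; fixed; its place and yaw vary, and it may stand left or right of the filter.
- tumbler_a: Glass tumbler, 74 mm diameter, 90 mm tall, standing; origin at its underside. Bystander.
- tumbler_b: Second glass tumbler of the same size; origin at its underside. Bystander.
- cartridge: Spare filter cartridge, white cylinder 60 mm diameter, 110 mm tall, standing; origin at its underside. Bystander.
- jar: Glass jar with a brass lid, 68 mm diameter, 110 mm tall, standing; origin at its underside. Bystander.
Mind the look-alikes: they are no part of the job. What is meant by the part that bears lock_collar is not red, and is the smaller of those in its own colour.

How it is judged:
On the way, in this order (a step that is already met when the one before it is completed fails the run):
1. the lock collar is turned to its mark (value of joint lock_collar between -0.1 and 0.1 rad), for 0.2 s.
2. the valve is fully shut against its stop (value of joint valve_wheel below 0.1 rad), for 0.2 s.
At the end, for the whole second after the job is handed in: Collar post within 0.1 rad of the mark; the valve, shut to within 0.1 rad of its stop after the collar was locked, stands still at two turns (12.566, within 0.25 rad) open; the fingers grip the handle with over 1 N, its axis within 15 mm of the grasp point seen from above (all of step 1 and value of joint valve_wheel between 12.316 and 12.816 rad and velocity of joint valve_wheel between -0.1 and 0.1 rad/s and contact force between the fingers and crank_handle above 1 N and horizontal distance between the grasp point and crank_handle below 0.015 m); the arm keeps its last pose, push and grip.
It fails at once if a tumbler was disturbed (moved more than 20 mm) (distance of tumbler_a from where it was at the start of the episode above 0.02 m).
It fails at once if the other tumbler was disturbed (moved more than 20 mm) (distance of tumbler_b from where it was at the start of the episode above 0.02 m).
It fails at once if cartridge was disturbed (moved more than 20 mm) (distance of cartridge from where it was at the start of the episode above 0.02 m).
It fails at once if jar was disturbed (moved more than 20 mm) (distance of jar from where it was at the start of the episode above 0.02 m).
It also fails if it takes over 69 s, if anything falls off the work surface, if the arm or the gripper's body presses on something with over 40 N, if the wrist force passes 120 N, or if a joint passes its speed limit or range.

## Robot

A 6-joint arm with a two-finger parallel gripper is mounted at the origin on the work surface. World frame = base frame: x ahead of the robot, y to its left, z up, the work surface at z = 0. Lengths are in m, angles in rad, forces in N, time in s.
With the tool pointing down it reaches from about 0.35 to 0.725 m from the base axis. Payload 4.3 kg.
Tool frame: the origin (TCP) lies at the very end of the fingers, on their centre line; the grasp point (between the pads) lies 19 mm behind it; z points along the fingers, y is the line along which they close (so a half turn about z gives the same grasp; the last joint's range is limited). The gripper opens to 85 mm and grips with 20 to 120 N. Pads are 22 mm wide; open, the fingers measure 114 mm over their backs; the gripper's body (76 mm by 85 mm) begins 54 mm behind the grasp point. The pads swing forward as they close: fully open they stand 13 mm farther back than shut.
Start: joints at [-1.34, 0.377, 0.081, 1.274, 0, 1.46], TCP at [0.192, -0.542, 0.231] pointing down, gripper open.
Joint ranges: [-2.72, 2.72], [-0.84, 1.66], [-1.02, 1.22], [-1.77, 2.12], [-1.37, 1.28], [-3.14, 3.14]. Speed limits (rad/s): [2.57, 2.57, 3.14, 3.14, 3.14, 3.14].

## Interface

Orientations are given as a rotation vector (axis times angle).
In Python, from workcell import * gives the robot as it stands.
- The arm moves only by the tool jog_arm, never from a script. Its argument "moves" is a list of rows, each a list of 5 numbers: the gripper's target within -1 to 1 (fully open at 1, half-way at 0, shut at -1), then the shift along the tool's x, y, z in mm, then the turn about the tool's z in degrees. A call has 1 to 5 rows; each row shifts and turns the commanded pose from where the row before left it, along the tool's axes as they then stand; what a row does not reach is not made up. A row lasts 1/12 s, in which the tool goes at most 41.7 mm and 7.16 degrees, less where a joint would pass 70% of its speed; a pose out of reach is approached as far as the arm can. A call is refused whole if a number of a shift passes 41.7 or a number of a turn 7.16, either way. A call with a gripper value outside its range is refused whole. The fingers move at their own pace and stop on an object; "newtons" is the grip in N (left out, the last holds). Time passes only in rows, so rows that do not move let the fingers close. It gives the time, the measured TCP pose, the force, the opening and the grip force at its end, in the units of the state.
- state(): the state, without advancing time (a new reading comes with each control period).
- camera(name): name is "scene" or "top"; returns a dict with "pixels" (384x512x3 uint8, blue, green, red), "z_map" (384x512 float32, m along the optical axis (not along the pixel's ray), 0 where there is no reading), "vertical_fov" (degrees; the focal length in pixels is half the picture's height over the tangent of half this angle, whatever the lens; pixels are square), "cx", "cy" (the principal point, pixels), "distortion" ([k1, k2, p1, p2, k3] as OpenCV has them; the pictures are not rectified), "world_to_cam" (4x4, takes a point from world to camera coordinates). Camera axes: x right, y up, looking along -z (the intrinsics and any distortion apply to the point x, -y, -z); pixel columns grow to the right and rows downward; lengths in m; the calibration is good to about 2 mm. A picture is of the moment at which its call begins.
- job_done(): hands the job in; it is judged then, once.
Trained networks look in a picture, given as the dict that the camera call returned (one of the last four; its "shot" number tells which), for a name from the list of things; names that differ only in an ending like _2 or _b are one class to them, and where a whole thing is asked for, a point or a joint stands for the part that bears it (a point fixed in the world has none). Each returns a list of dicts, best first, with "confidence" (0 to 1); they miss things now and then, are a little off and sometimes report something else, mostly with a low value. They report only what shows in the picture. A call takes as long as a camera call. They do not tell look-alikes from the thing itself.
- search_frame(picture, name): "box" ([left, top, right, bottom] in pixels, round what is visible of it).
- regions_of(picture, name): "pixels" (384x512 bool, what is visible of it) and "box" ([left, top, right, bottom] in pixels, round what is visible of it).
- landmark_of(picture, name): "position" ([column, row] in pixels: a listed point, or the origin of a listed thing).
The state is a dict: "time_s": time; "joints": joint angles; "dq": joint speeds; "effort": joint torques, N m; "position": TCP position; "tool_rot": TCP orientation; "force": force on the tool from outside, world axes, zero at the start; "ft_torque": the same for the moment, N m; "opening": opening from 0.0 (shut) to 1.0 (fully open); "finger_force": force on a finger pad.
Only numpy, scipy, OpenCV 4.12 (cv2) and the standard library are available. Lean on these libraries where they do the work, as an engineer would, in place of code of your own. Each camera call takes 0.05 s, during which the arm holds its last target. There are 200 camera calls.

## Working session

There is one attempt and no reset: what is moved stays moved. The work goes in short steps, Python scripts to look and compute and a tool call to move; the robot and the scene stay as the last step left them, time stands still between calls to the robot, and variables do not carry over. Pictures are saved under pics/ and viewed, at most 10 in all, crops included, and the job is handed in when it is done.

Besides the shell and the picture viewer there is one more tool, called after "Request:" as name(argument=value, ...), one argument or row to a line, values as JSON. jog_arm: Moves the arm, as the interface text tells. Its arguments: {"type":"object","properties":{"moves":{"type":"array","items":{"type":"array","items":{"type":"number"}}},"newtons":{"type":"number"}},"required":["moves"]}

```bash
mkdir -p pics; ls; cat > h.py <<'E'
from workcell import *
import numpy as np, cv2
def K(c):
    h=c["pixels"].shape[0]; f=h/2/np.tan(np.radians(c["vertical_fov"])/2)
    return np.array([[f,0,c["cx"]],[0,f,c["cy"]],[0,0,1.]])
def ray(c,px):
    u=cv2.undistortPoints(np.array([[px]],float),K(c),np.array(c["distortion"],float))[0,0]
    return np.array([u[0],-u[1],-1.])
def to_w(c,d):
    M=np.linalg.inv(np.array(c["world_to_cam"])); return M[:3,:3]@d+M[:3,3]
def at_z(c,px,z):
    o=to_w(c,np.zeros(3)); p=to_w(c,ray(c,px)); d=p-o
    return o+d*(z-o[2])/d[2]
def by_depth(c,px):
    z=c["z_map"][int(round(px[1])),int(round(px[0]))]
    return to_w(c,ray(c,px)*z)
def proj(c,p):
    M=np.array(c["world_to_cam"]); q=M[:3,:3]@np.array(p,float)+M[:3,3]
    return cv2.projectPoints(np.array([[q[0],-q[1],-q[2]]]),np.zeros(3),np.zeros(3),K(c),np.array(c["distortion"],float))[0][0,0]
E
python3 - <<'E'
from h import *
out=[]
for n in ("top","scene"):
    c=camera(n); cv2.imwrite(f"pics/{n}0.png",c["pixels"])
    print(n,c["vertical_fov"],to_w(c,np.zeros(3)).round(3))
    for k,z in (("collar_post",.149),("collar_axis",.149),("lock_mark",.102),("crank_handle",.122),("valve_axis",.122),("tumbler_a",0),("cartridge",0),("jar",0)):
        for r in landmark_of(c,k)[:4]:
            print(k,np.round(r["position"],1),round(r["confidence"],2),at_z(c,r["position"],z).round(4)[:2])
s=state();print(s)
E
```

```text
pics
top 57.485810516031854 [ 0.394 -0.018  1.178]
collar_post [172.1 176.8] 0.94 [0.5459 0.2521]
collar_post [269.7 170.2] 0.91 [ 0.5641 -0.0398]
collar_post [154.7 258.5] 0.69 [0.3035 0.2996]
collar_post [195.8 187. ] 0.25 [0.5148 0.1802]
collar_axis [196.3 187.1] 0.9 [0.5145 0.1787]
collar_axis [270.1 197.6] 0.74 [ 0.4825 -0.0406]
collar_axis [150.7 296.9] 0.55 [0.1921 0.3093]
lock_mark [156.6 240.1] 0.83 [0.3557 0.3093]
lock_mark [270.5 168.1] 0.69 [ 0.5784 -0.0433]
crank_handle [351.7 182.3] 0.37 [ 0.5304 -0.2874]
valve_axis [332.3 184.5] 0.89 [ 0.5239 -0.2289]
tumbler_a [115.8 200.5] 0.9 [0.4869 0.4854]
tumbler_a [225.9 117. ] 0.59 [0.7756 0.1074]
tumbler_a [289.3 108.8] 0.54 [ 0.8022 -0.1115]
cartridge [288.8 110. ] 0.63 [ 0.7979 -0.1098]
jar [399.6 184. ] 0.63 [ 0.5398 -0.4786]
scene 50.876665470613496 [0.855 0.639 1.224]
collar_post [283.5 258.1] 0.92 [0.5524 0.2661]
collar_post [357.1 217.4] 0.86 [0.2847 0.2665]
collar_post [233.2 182. ] 0.81 [ 0.5516 -0.0414]
collar_axis [277.2 231.8] 0.86 [0.5234 0.1842]
collar_axis [252.7 173.8] 0.8 [ 0.4808 -0.0381]
collar_axis [387.6 2
[... 475 characters left out ...]
-0.4824]
{'time_s': 0.9, 'joints': array([-1.34031471e+00,  3.77278384e-01,  8.10393590e-02,  1.27438032e+00,
        2.07975207e-05,  1.46051379e+00]), 'dq': array([ 1.00783187e-03, -5.75777765e-04,  7.39932295e-04, -3.37070441e-05,
        2.24235288e-03,  7.94788438e-04]), 'effort': array([ 1.63935259e-03, -4.63506997e+01,  2.70160031e+01, -2.27719403e-05,
       -1.23866818e-05, -3.72370764e-06]), 'position': array([ 0.19220566, -0.54199406,  0.231357  ]), 'tool_rot': array([3.09592969e+00, 5.32655270e-01, 4.93048419e-05]), 'force': array([0.56379199, 1.05424415, 0.06423539]), 'ft_torque': array([ 0.0190727 , -0.00589818,  0.05194251]), 'finger_force': 0.0, 'opening': 0.9991278153458824}
```

View pics/top0.png

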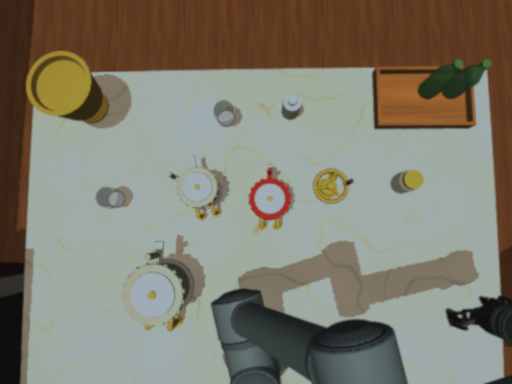

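View pics/scene0.png

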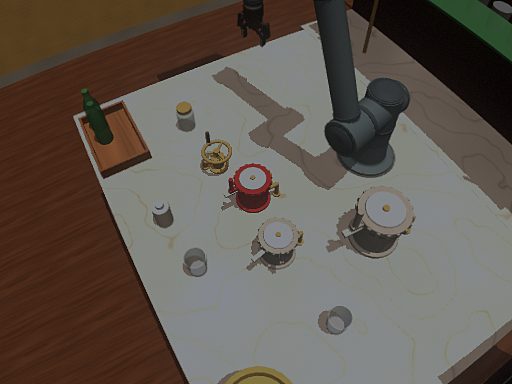

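Both views show three filters. In the top picture they are the small steel one at (197,187), the red one at (270,198) and the large steel one at (154,293). The task wants the one that is not red and is the smaller of its colour, so I take (197,187). The valve is at (332,186) with its handle at (350,182). I'll check the choice in a close crop and refine by depth.

```bash
python3 - <<'E'
from h import *
ims=[]
for n,(x,y) in (("top",(196,187)),("scene",(277,240)),("top",(335,186)),("scene",(213,150))):
    c=camera(n); p=c["pixels"][y-40:y+40,x-50:x+50]; ims.append(cv2.resize(p,(400,300),interpolation=cv2.INTER_CUBIC))
cv2.imwrite("pics/crop1.png",np.vstack([np.hstack(ims[:2]),np.hstack(ims[2:])]))
from scipy.optimize import least_squares
def pts(c):
    H,W=c["z_map"].shape; v,u=np.mgrid[:H,:W]; 
    q=cv2.undistortPoints(np.stack([u.ravel(),v.ravel()],1).astype(float)[:,None],K(c),np.array(c["distortion"],float))[:,0]
    z=c["z_map"].ravel(); M=np.linalg.inv(np.array(c["world_to_cam"]))
    P=np.stack([q[:,0]*z,-q[:,1]*z,-z],1)@M[:3,:3].T+M[:3,3]
    return P[z>0]
for n in ("top","scene"):
    P=pts(camera(n))
    def near(x,y,r,a,b): 
        m=(np.hypot(P[:,0]-x,P[:,1]-y)<r)&(P[:,2]>a)&(P[:,2]<b); return P[m]
    A=near(.517,.18,.12,.136,.2); print(n,"post",len(A),A.mean(0).round(4) if len(A) else 0, A[:,2].max() if len(A) else 0)
    A=near(.517,.18,.075,.123,.136); print("cap",len(A),A.mean(0).round(4),(A[:,:2].max(0)+A[:,:2].min(0))/2)
    A=near(.525,-.229,.09,.105,.17); print("handle",len(A),A.mean(0).round(4) if len(A) else 0)
    A=near(.525,-.229,.09,.08,.1); print("wheel",len(A),A.mean(0).round(4),(A[:,:2].max(0)+A[:,:2].min(0))/2)
E
```

```text
top post 33 [0.55   0.2525 0.1671] 0.17928445643509738
cap 959 [0.5185 0.1811 0.1264] [0.51793747 0.181479  ]
handle 34 [ 0.5311 -0.2778  0.1361]
wheel 497 [ 0.523  -0.2294  0.0922] [ 0.52352895 -0.23084707]
scene post 44 [0.5542 0.2589 0.1634] 0.1803894652319522
cap 837 [0.52   0.184  0.1264] [0.52034448 0.18285854]
handle 39 [ 0.5329 -0.2768  0.1312]
wheel 336 [ 0.5263 -0.2273  0.0918] [ 0.52460168 -0.22770629]
```

View pics/crop1.png

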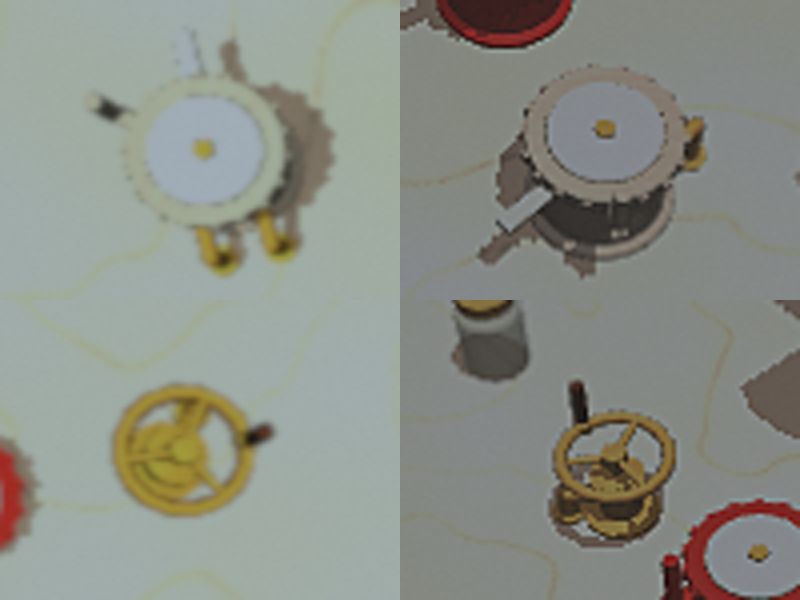

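The crop confirms the choice. The small steel collar's post is at top pixel (172,175) and the white tongue tip is at about (192,156). The handle is at about (350,182), on the -y side of the wheel. Next I measure the mark angle and plan the approach.

```bash
cat >> h.py <<'E'
def yaw_of(s):
    R=cv2.Rodrigues(np.array(s["tool_rot"],float))[0]; return np.arctan2(R[1,0],R[0,0])
def plan(path,yaws,p,y,g,z0=None):
    """path: list of xyz per row, yaws per row; prints tool-frame rows from p,y"""
    p=np.array(p,float); rows=[]
    for q,yy in zip(path,yaws):
        d=(np.array(q)-p)*1000; X=np.array([np.cos(y),np.sin(y)]); Y=np.array([np.sin(y),-np.cos(y)])
        r=np.round([d[:2]@X,d[:2]@Y,-d[2]],1); t=round(np.degrees(-(yy-y)),1)
        rows.append([g,*r.tolist(),t]); p[:2]+=(X*r[0]+Y*r[1])/1000; p[2]-=r[2]/1000; y-=np.radians(t)
    for i in range(0,len(rows),5): print(rows[i:i+5])
E
python3 - <<'E'
from h import *
for n in ("top","scene"):
    c=camera(n)
    m=[]
    for v in range(384):
        for u in range(512):
            if c["z_map"][v,u]>0 and (c["pixels"][v,u].min()>90):
                w=by_depth(c,(u,v)); r=np.hypot(w[0]-.519,w[1]-.182)
                if .08<r<.115 and .09<w[2]<.112: m.append(w)
    m=np.array(m); print(n,len(m),m.mean(0).round(4),m.min(0).round(3),m.max(0).round(3)) if len(m) else 0
    a=m.mean(0) if len(m) else 0; print("mark angle",np.arctan2(a[1]-.182,a[0]-.519))
s=state(); p=s["position"]; y=yaw_of(s); print(p,y)
T=np.array([.552,.2557,.225]); N=24
f=np.linspace(0,1,N+1)[1:]
plan([p+(T-p)*k for k in f],[y+np.radians(140)*k for k in f],p,y,1)
E
```

```text
top 47 [0.6098 0.2026 0.1027] [0.596 0.192 0.097] [0.625 0.212 0.106]
mark angle 0.22341021621456397
scene 42 [0.6105 0.2041 0.1025] [0.597 0.195 0.098] [0.624 0.214 0.109]
mark angle 0.237002207485191
[ 0.19222225 -0.54197748  0.23134868] 0.3408395154144106
[[1, 25.2, -26.3, 0.3, np.float64(-5.8)], [1, 27.8, -23.6, 0.2, np.float64(-5.9)], [1, 30.1, -20.7, 0.3, np.float64(-5.8)], [1, 31.9, -17.5, 0.3, np.float64(-5.8)], [1, 33.6, -14.2, 0.2, np.float64(-5.9)]]
[[1, 34.9, -10.6, 0.3, np.float64(-5.8)], [1, 35.8, -7.1, 0.3, np.float64(-5.8)], [1, 36.3, -3.4, 0.2, np.float64(-5.9)], [1, 36.4, 0.3, 0.3, np.float64(-5.8)], [1, 36.3, 4.0, 0.2, np.float64(-5.8)]]
[[1, 35.6, 7.6, 0.3, np.float64(-5.9)], [1, 34.7, 11.3, 0.3, np.float64(-5.8)], [1, 33.4, 14.7, 0.2, np.float64(-5.8)], [1, 31.7, 18.0, 0.3, np.float64(-5.9)], [1, 29.6, 21.2, 0.3, np.float64(-5.8)]]
[[1, 27.4, 24.1, 0.2, np.float64(-5.8)], [1, 24.8, 26.7, 0.3, np.float64(-5.9)], [1, 22.0, 29.1, 0.3, np.float64(-5.8)], [1, 18.9, 31.2, 0.2, np.float64(-5.8)], [1, 15.6, 32.9, 0.3, np.float64(-5.9)]]
[[1, 12.2, 34.4, 0.3, np.float64(-5.8)], [1, 8.6, 35.4, 0.2, np.float64(-5.8)], [1, 5.0, 36.1, 0.3, np.float64(-5.9)], [1, 1.3, 36.5, 0.2, np.float64(-5.8)]]
```

Request:
jog_arm(
  moves=[
    [1, 25, -26, 0, -6],
    [1, 28, -24, 0, -6],
    [1, 30, -21, 0, -6],
    [1, 32, -17, 0, -6],
    [1, 34, -14, 0, -6],
  ],
  newtons=40,
)

```text
time_s: 1.72
position: [0.267, -0.3738, 0.2313]
tool_rot: [2.849, 1.322, 0.0]
force: [0.0, 0.4, 0.0]
opening: 0.998
finger_force: 0.0
```

Request:
jog_arm(
  moves=[
    [1, 35, -10, 0, -6],
    [1, 36, -7, 0, -6],
    [1, 36, -3, 0, -6],
    [1, 36, 1, 0, -6],
    [1, 36, 4, 0, -6],
  ],
)

```text
time_s: 2.13
position: [0.34, -0.2076, 0.2316]
tool_rot: [2.409, 2.014, 0.0]
force: [-0.7, 0.5, 0.1]
opening: 0.999
finger_force: 0.0
```

Request:
jog_arm(
  moves=[
    [1, 36, 8, 0, -6],
    [1, 35, 11, 0, -6],
    [1, 33, 15, 0, -6],
    [1, 32, 18, 0, -6],
    [1, 30, 21, 0, -6],
  ],
)

```text
time_s: 2.55
position: [0.4093, -0.0379, 0.2316]
tool_rot: [1.805, 2.57, 0.0]
force: [0.7, -0.5, -0.1]
opening: 1.0
finger_force: 0.0
```

Request:
jog_arm(
  moves=[
    [1, 27, 24, 0, -6],
    [1, 25, 27, 0, -6],
    [1, 22, 29, 0, -6],
    [1, 19, 31, 0, -6],
    [1, 16, 33, 0, -6],
  ],
)

```text
time_s: 2.97
position: [0.4756, 0.1322, 0.2314]
tool_rot: [1.078, 2.95, 0.0]
force: [0.9, -0.3, -0.7]
opening: 1.0
finger_force: 0.0
```

Request:
jog_arm(
  moves=[
    [1, 12, 34, 0, -6],
    [1, 9, 35, 0, -6],
    [1, 0, 0, 0, 0],
    [1, 0, 0, 0, 0],
  ],
)

```text
time_s: 3.3
position: [0.5007, 0.1993, 0.2308]
tool_rot: [-0.769, -3.046, 0.001]
force: [-0.0, -0.3, -0.5]
opening: 1.0
finger_force: 0.0
```

Request:
jog_arm(
  moves=[
    [1, -9, 37, 0, -2],
    [1, -9, 37, 0, -2],
    [1, 0, 0, 0, 0],
    [1, 0, 0, 0, 0],
  ],
)

```text
time_s: 3.63
position: [0.5511, 0.2548, 0.2302]
tool_rot: [-0.667, -3.069, 0.002]
force: [-0.3, -0.0, -0.3]
opening: 1.0
finger_force: 0.0
```

```bash
python3 - <<'E'
from h import *
s=state(); p=s["position"]; y=yaw_of(s); print(p,y,s["joints"].round(2))
im=[]
for n in ("top","scene"):
    c=camera(n); q=proj(c,[p[0],p[1],.16]); print(n,q)
    for k in landmark_of(c,"collar_post")[:4]: print(np.round(k["position"],1),round(k["confidence"],2),at_z(c,k["position"],.149)[:2].round(4))
    u,v=int(q[0]),int(q[1]); im.append(cv2.resize(c["pixels"][v-45:v+45,u-60:u+60],(400,300),interpolation=2))
cv2.imwrite("pics/a.png",np.hstack(im))
plan([(.552,.2557,.142)],[2.726],p,y,1)
E
```

```text
[0.55105512 0.25478496 0.23016956] 2.7135280039805543 [ 0.33  0.45  0.18  1.31 -0.    0.76]
top [170.28633742 174.54032878]
[151.8 257.8] 0.96 [0.3055 0.3083]
[168.3 175. ] 0.9 [0.5514 0.2637]
[192.1 184.5] 0.27 [0.5224 0.1914]
scene [282.03279211 253.18618711]
[284.6 255.7] 0.91 [0.5457 0.2613]
[357.5 214.3] 0.87 [0.2768 0.2584]
[232.4 181.3] 0.69 [ 0.5525 -0.0452]
[[1, -0.5, 1.2, 88.2, np.float64(-0.7)]]
```

View pics/a.png

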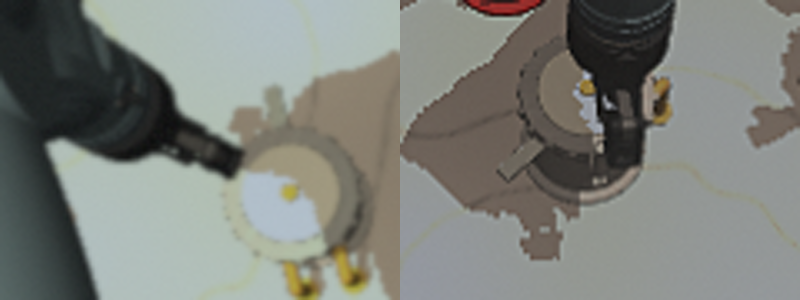

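The gripper stands over the small steel post, at about (235,160) in the left crop. The top picture seems to have shifted a few pixels, so I check the axis again by depth before descending.

```bash
python3 - <<'E'
from h import *
for n in ("top","scene","top"):
    c=camera(n); print(n,proj(c,[.519,.182,.13]).round(1),np.array(c["world_to_cam"])[:3,3].round(4))
    if n=="top":
        old=cv2.imread("pics/top0.png")
        a=cv2.cvtColor(old,6)[60:230,200:500].astype(np.float32);b=cv2.cvtColor(c["pixels"],6)[60:230,200:500].astype(np.float32)
        print(cv2.phaseCorrelate(a,b))
    for k in ("valve_axis","crank_handle","collar_axis"):
        for r in landmark_of(c,k)[:3]: print(k,np.round(r["position"],1),round(r["confidence"],2))
    cap=[by_depth(c,(u,v)) for v in range(130,290) for u in range(140,330) if c["z_map"][v,u]>0]
    cap=np.array([w for w in cap if .112<w[2]<.134 and np.hypot(w[0]-.519,w[1]-.182)<.08])
    def f(q): return np.sort(np.hypot(*(cap[:,:2]-q).T))[-40:]-.062
    print(len(cap),cap[:,:2].min(0),cap[:,:2].max(0))
E
```

```text
top [196.4 186.4] [ 0.0231 -0.4906 -1.1411]
((-0.018810377638232012, -0.03392608637197725), 0.8405410127992983)
valve_axis [331.1 183.8] 0.77
crank_handle [350.3 180.1] 0.5
crank_handle [227.1 115.5] 0.19
collar_axis [149.8 294.4] 0.93
collar_axis [192.4 185.3] 0.74
collar_axis [271.4 197.8] 0.67
1308 [0.45389479 0.11740154] [0.58302928 0.24681181]
scene [277.8 233.5] [ 0.4234  0.1432 -1.5618]
valve_axis [214.3 145.4] 0.55
crank_handle [278.  231.1] 0.71
crank_handle [209.3 137.1] 0.62
collar_axis [387.6 202.6] 0.89
collar_axis [250.4 178.3] 0.81
collar_axis [275.4 232.1] 0.68
713 [0.45641638 0.11973482] [0.58472427 0.25144659]
top [196.4 186.4] [ 0.0231 -0.4906 -1.1411]
((-0.03247947202254409, -0.024413034726705973), 0.8371750578703704)
valve_axis [333.2 185.9] 0.86
crank_handle [350.8 182.1] 0.53
collar_axis [150.1 296.7] 0.92
collar_axis [194.1 188. ] 0.86
1311 [0.45391279 0.11707915] [0.58333293 0.24686365]
```

No shift: that was network noise. I descend and grip.

Request:
jog_arm(
  moves=[
    [1, 0, 1, 30, 0],
    [1, 0, 0, 30, 0],
    [1, 0, 0, 28, 0],
    [1, 0, 0, 0, 0],
    [1, 0, 0, 0, 0],
  ],
)

```text
time_s: 4.85
position: [0.5494, 0.2556, 0.1419]
tool_rot: [-0.665, -3.066, 0.004]
force: [0.8, -0.1, 1.0]
opening: 0.999
finger_force: 0.0
```

Request:
jog_arm(
  moves=[
    [-1, 0, 0, 0, 0],
    [-1, 0, 0, 0, 0],
    [-1, 0, 0, 0, 0],
    [-1, 0, 0, 0, 0],
    [-1, 0, 0, 0, 0],
  ],
  newtons=40,
)

```text
time_s: 5.27
position: [0.5518, 0.2563, 0.1444]
tool_rot: [0.666, 3.068, 0.002]
force: [0.4, 0.3, -0.0]
opening: 0.301
finger_force: 0.0
```

Request:
jog_arm(
  moves=[
    [-1, 0, 0, 0, 0],
    [-1, 0, 0, 0, 0],
    [-1, 0, 0, 0, 0],
    [-1, 0, 0, 0, 0],
    [-1, 0, 0, 0, 0],
  ],
)

```text
time_s: 5.68
position: [0.5506, 0.2541, 0.1442]
tool_rot: [0.667, 3.069, -0.006]
force: [-2.8, -5.2, 6.1]
opening: 0.148
finger_force: 39.2
```

Request:
jog_arm(
  moves=[
    [-1, -8.2, -0.4, 0, 5.9],
    [-1, -8.2, -0.4, 0, 5.9],
    [-1, -8.2, -0.4, 0, 5.9],
    [-1, -8.2, -0.4, 0, 5.9],
    [-1, 0, 0, 0, 0],
  ],
)

```text
time_s: 6.1
position: [0.5779, 0.2352, 0.1442]
tool_rot: [1.286, 2.865, -0.003]
force: [-1.6, -4.1, 4.7]
opening: 0.148
finger_force: 39.1
```

Request:
jog_arm(
  moves=[
    [-1, -8.2, -0.4, 0, 5.9],
    [-1, -8.2, -0.4, 0, 5.9],
    [-1, -8.2, -0.4, 0, 5.9],
    [-1, 0, 0, 0, 0],
    [-1, 0, 0, 0, 0],
  ],
)

```text
time_s: 6.52
position: [0.5916, 0.2154, 0.1442]
tool_rot: [1.703, 2.637, -0.001]
force: [-0.3, -4.4, 5.3]
opening: 0.148
finger_force: 39.3
```

```bash
python3 - <<'E'
from h import *
s=state(); p=s["position"]; y=yaw_of(s); print(p,y,s["force"],s["ft_torque"],s["opening"])
d=p[:2]-[.519,.182]; print(np.hypot(*d),np.arctan2(d[1],d[0]))
im=[]
for n in ("top","scene"):
    c=camera(n); q=proj(c,[.56,.19,.12]); u,v=int(q[0]),int(q[1]); im.append(cv2.resize(c["pixels"][v-45:v+45,u-60:u+60],(400,300),interpolation=2))
cv2.imwrite("pics/b.png",np.hstack(im))
E
```

```text
[0.59158347 0.21535023 0.14422206] 1.995032455270607 [-0.31932579 -4.3724716   5.29284296] [-0.74464713  0.20218402 -0.0264523 ] 0.1478591828383144
0.07987865164106878 0.43070468785104465
```

View pics/b.png

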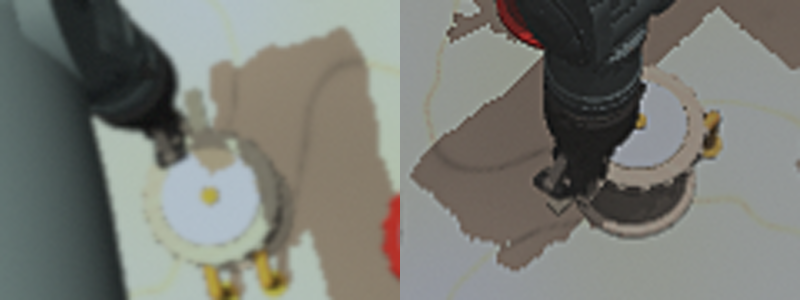

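The post is about 0.2 rad short of the tongue: the gripper is just left of the tongue at (195,100) in the left crop. Two more rows.

Request:
jog_arm(
  moves=[
    [-1, -8, -0.4, 0, 5.7],
    [-1, -8, -0.4, 0, 5.7],
    [-1, 0, 0, 0, 0],
    [-1, 0, 0, 0, 0],
    [-1, 0, 0, 0, 0],
  ],
)

```text
time_s: 7.03
position: [0.5969, 0.2008, 0.1442]
tool_rot: [1.953, 2.457, 0.001]
force: [1.3, -2.4, 5.9]
opening: 0.151
finger_force: 39.3
```

Request:
jog_arm(
  moves=[
    [1, 0, 0, 0, 0],
    [1, 0, 0, 0, 0],
    [1, 0, 0, 0, 0],
    [1, 0, 0, -40, 0],
    [1, 0, 0, -41, 0],
  ],
)

```text
time_s: 7.45
position: [0.592, 0.2007, 0.2205]
tool_rot: [-1.953, -2.452, 0.013]
force: [0.9, 0.7, 1.4]
opening: 0.848
finger_force: 0.0
```

Request:
jog_arm(
  moves=[
    [1, -40, 0, -5, 0],
    [1, -40, 0, 0, 0],
    [1, -40, 0, 0, 0],
    [1, -40, 0, 0, 0],
    [1, -40, 0, 0, 0],
  ],
)

```text
time_s: 7.87
position: [0.6402, 0.005, 0.229]
tool_rot: [-1.956, -2.457, 0.0]
force: [1.7, 0.5, 0.3]
opening: 1.002
finger_force: 0.0
```

```bash
python3 - <<'E'
from h import *
s=state(); p=s["position"]; print(p,yaw_of(s),s["opening"])
im=[]
for n in ("top","scene"):
    c=camera(n)
    if n=="top": print(proj(c,[.519,.182,.149]),)
    H=[(u,v,by_depth(c,(u,v))) for v in range(130,290) for u in range(140,330) if c["z_map"][v,u]>0]
    def sel(r0,r1,a,b): return np.array([w for u,v,w in H if r0<np.hypot(w[0]-.519,w[1]-.182)<r1 and a<w[2]<b and w[0]>.5])
    for A in (sel(.065,.1,.136,.19),sel(.09,.112,.09,.112)):
        if len(A): m=A.mean(0); print(n,len(A),m.round(4),np.arctan2(m[1]-.182,m[0]-.519).round(3))
    for k in ("collar_post","lock_mark"):
        for r in landmark_of(c,k)[:3]: print(k,np.round(r["position"],1),round(r["confidence"],2),at_z(c,r["position"],.149 if k[0]=="c" else .102)[:2])
    q=proj(c,[.56,.19,.12]); u,v=int(q[0]),int(q[1]); im.append(cv2.resize(c["pixels"][v-30:v+30,u-40:u+40],(400,300),interpolation=2))
cv2.imwrite("pics/c.png",np.hstack(im))
E
```

```text
[0.64021548 0.00496774 0.22898339] 1.7968332906677653 1.0015528153501003
[195.21367474 185.61155999]
top 31 [0.5951 0.1984 0.1678] 0.212
top 21 [0.6165 0.203  0.1028] 0.212
collar_post [187.4 159.8] 0.9 [0.59709617 0.2066923 ]
collar_post [267.9 172.4] 0.82 [ 0.55748799 -0.03440456]
collar_post [153.5 256.3] 0.72 [0.3098964  0.30330336]
lock_mark [190.8 155.1] 0.89 [0.62123785 0.20640999]
lock_mark [269.8 164.7] 0.69 [ 0.58906842 -0.0411728 ]
lock_mark [157.3 238.2] 0.68 [0.3615704  0.30721102]
scene 46 [0.5983 0.2045 0.163 ] 0.276
scene 38 [0.6151 0.2066 0.1029] 0.25
collar_post [355.1 217.7] 0.71 [0.29070097 0.264221  ]
collar_post [258.1 249.9] 0.7 [0.60268321 0.20679628]
collar_post [234.6 180.7] 0.61 [ 0.54523153 -0.04365762]
lock_mark [251.7 260.2] 0.77 [0.62531188 0.20758842]
lock_mark [223.  194.1] 0.75 [ 0.59061683 -0.04528101]
lock_mark [341.4 234.7] 0.64 [0.34090619 0.27461446]
```

View pics/c.png

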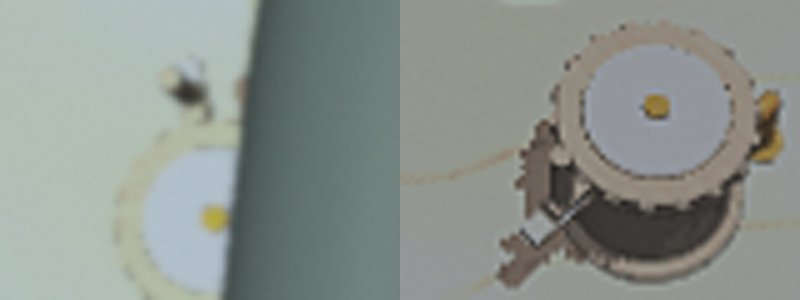

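The post (about 0.24 rad) stands over the tongue (about 0.23 rad) in both crops, so the collar is locked. On to the wheel handle.

```bash
python3 - <<'E'
from h import *
s=state(); p=s["position"]; y=yaw_of(s)
T=np.array([.532,-.277,.215]);f=np.linspace(0,1,9)[1:]
plan([p+(T-p)*k for k in f],[y]*8,p,y,1)
E
```

```text
[[1, -31.6, -21.1, 1.7, np.float64(-0.0)], [1, -31.6, -21.1, 1.8, np.float64(-0.0)], [1, -31.7, -21.1, 1.7, np.float64(-0.0)], [1, -31.6, -21.0, 1.7, np.float64(-0.0)], [1, -31.6, -21.1, 1.8, np.float64(-0.0)]]
[[1, -31.6, -21.1, 1.7, np.float64(-0.0)], [1, -31.6, -21.1, 1.8, np.float64(-0.0)], [1, -31.7, -21.1, 1.7, np.float64(-0.0)]]
```

Request:
jog_arm(
  moves=[
    [1, -31.6, -21, 2, 0],
    [1, -31.6, -21, 2, 0],
    [1, -31.6, -21, 2, 0],
    [1, -31.6, -21, 2, 0],
    [1, -31.6, -21, 2, 0],
  ],
)

```text
time_s: 8.58
position: [0.5725, -0.1704, 0.2194]
tool_rot: [1.955, 2.459, 0.0]
force: [0.2, -0.9, 0.1]
opening: 1.0
finger_force: 0.0
```

Request:
jog_arm(
  moves=[
    [1, -31.6, -21, 2, 0],
    [1, -31.6, -21, 2, 0],
    [1, -31.6, -21, 2, 0],
    [1, 0, 0, 0, 0],
    [1, 0, 0, 0, 0],
  ],
)

```text
time_s: 9.0
position: [0.5323, -0.2776, 0.2131]
tool_rot: [-1.96, -2.454, -0.001]
force: [0.8, -0.5, 0.5]
opening: 0.997
finger_force: 0.0
```

```bash
python3 - <<'E'
from h import *
s=state(); p=s["position"]; y=yaw_of(s); print(p,y,s["joints"].round(2))
for n in ("top","scene"):
    c=camera(n)
    H=np.array([by_depth(c,(u,v)) for v in range(100,230) for u in range(180,380) if c["z_map"][v,u]>0])
    for a,b,r in ((.1,.15,.075),(.085,.1,.07)):
        A=H[(H[:,2]>a)&(H[:,2]<b)&(np.hypot(H[:,0]-.524,H[:,1]+.229)<r)]
        if len(A): print(n,len(A),A.mean(0).round(4),(A.min(0)+A.max(0))/2)
plan([(.532,-.277,.105)],[y],p,y,1)
E
```

```text
[ 0.53229547 -0.27762912  0.21308437] 1.7937058834575663 [-0.59  0.44  0.12  1.26  0.    0.76]
top 33 [ 0.5309 -0.2774  0.1343] [ 0.53148004 -0.27923359  0.12508661]
top 498 [ 0.5231 -0.2292  0.0924] [ 0.52346913 -0.23105063  0.09272601]
scene 42 [ 0.5332 -0.2746  0.127 ] [ 0.53160577 -0.24784959  0.12470836]
scene 329 [ 0.526  -0.2267  0.0921] [ 0.52465414 -0.22838988  0.09257127]
[[1, 0.7, -0.1, 108.1, np.float64(-0.0)]]
```

Request:
jog_arm(
  moves=[
    [1, 0, 0, 36, 0],
    [1, 0, 0, 36, 0],
    [1, 0, 0, 35, 0],
    [1, 0, 0, 0, 0],
    [-1, 0, 0, 0, 0],
  ],
)

```text
time_s: 9.52
position: [0.5315, -0.2745, 0.1049]
tool_rot: [-1.952, -2.454, 0.0]
force: [0.9, -0.0, 0.7]
opening: 0.886
finger_force: 0.0
```

Request:
jog_arm(
  moves=[
    [-1, 0, 0, 0, 0],
    [-1, 0, 0, 0, 0],
    [-1, 0, 0, 0, 0],
    [-1, 0, 0, 0, 0],
    [-1, 0, 0, 0, 0],
  ],
)

```text
time_s: 9.93
position: [0.5333, -0.2784, 0.1078]
tool_rot: [1.958, 2.453, -0.001]
force: [3.9, -0.8, 7.9]
opening: 0.151
finger_force: 41.2
```

Request:
jog_arm(
  moves=[
    [-1, 0, 0, 0, 0],
    [-1, 0, 0, 0, 0],
    [-1, 0, 0, 0, 0],
  ],
)

```text
time_s: 10.18
position: [0.5334, -0.2784, 0.1079]
tool_rot: [1.958, 2.453, -0.0]
force: [-1.5, 0.0, 6.4]
opening: 0.153
finger_force: 38.9
```

```bash
cat > w.py <<'E'
from h import *
import sys
C=np.array([.5245,-.2285])
def wheel(start,step,n,y,g=-1,c=C,r=.05):
    P=[start+step*i for i in range(n+1)]
    p=np.append(c+r*np.array([np.cos(P[0]),np.sin(P[0])]),0)
    plan([np.append(c+r*np.array([np.cos(a),np.sin(a)]),0) for a in P[1:]],[y]*n,p,y,g)
s=state();p=s["position"];y=yaw_of(s);d=p[:2]-C
print(p,y,"r",np.hypot(*d),"ang",np.arctan2(d[1],d[0]),s["force"].round(1),s["opening"],s["finger_force"])
if len(sys.argv)>1: wheel(np.arctan2(d[1],d[0]),np.radians(float(sys.argv[1])),int(sys.argv[2]),y)
E
python3 w.py -24 15
```

```text
[ 0.53336324 -0.27843161  0.107854  ] 1.7943389326842525 r 0.05071215773269389 ang -1.3951185507106927 [-1.5  0.   6.4] 0.15305593778978402 38.89408528804779
[[-1, 5.3, -20.1, -0.0, np.float64(-0.0)], [-1, 13.0, -16.2, -0.0, np.float64(-0.0)], [-1, 18.5, -9.5, -0.0, np.float64(-0.0)], [-1, 20.7, -1.2, -0.0, np.float64(-0.0)], [-1, 19.5, 7.3, -0.0, np.float64(-0.0)]]
[[-1, 14.8, 14.7, -0.0, np.float64(-0.0)], [-1, 7.5, 19.3, -0.0, np.float64(-0.0)], [-1, -1.0, 20.8, -0.0, np.float64(-0.0)], [-1, -9.4, 18.6, -0.0, np.float64(-0.0)], [-1, -16.1, 13.1, -0.0, np.float64(-0.0)]]
[[-1, -20.0, 5.5, -0.0, np.float64(-0.0)], [-1, -20.6, -3.1, -0.0, np.float64(-0.0)], [-1, -17.5, -11.3, -0.0, np.float64(-0.0)], [-1, -11.4, -17.4, -0.0, np.float64(-0.0)], [-1, -3.3, -20.5, -0.0, np.float64(-0.0)]]
```

Gripped (the radius comes out at 50.7 mm). The first 84° clockwise is certain to be free.

Request:
jog_arm(
  moves=[
    [-1, 5.3, -20.1, 0, 0],
    [-1, 13, -16.2, 0, 0],
    [-1, 18.5, -9.5, 0, 0],
    [-1, 0, 0, 0, 0],
  ],
)

```text
time_s: 10.52
position: [0.4788, -0.2503, 0.1078]
tool_rot: [1.959, 2.455, 0.002]
force: [-1.8, 2.5, 6.5]
opening: 0.15
finger_force: 41.3
```

```bash
python3 w.py -15 16
```

```text
[ 0.47882408 -0.25031839  0.10782937] 1.7948813880784127 r 0.05061948365240902 ang -2.695961487049383 [-1.8  2.5  6.5] 0.14981888326234008 41.323771476745605
[[-1, 13.0, -1.2, -0.0, np.float64(-0.0)], [-1, 12.9, 2.2, -0.0, np.float64(-0.0)], [-1, 11.8, 5.5, -0.0, np.float64(-0.0)], [-1, 10.0, 8.4, -0.0, np.float64(-0.0)], [-1, 7.6, 10.6, -0.0, np.float64(-0.0)]]
[[-1, 4.5, 12.3, -0.0, np.float64(-0.0)], [-1, 1.1, 13.0, -0.0, np.float64(-0.0)], [-1, -2.2, 12.9, -0.0, np.float64(-0.0)], [-1, -5.5, 11.8, -0.0, np.float64(-0.0)], [-1, -8.3, 10.0, -0.0, np.float64(-0.0)]]
[[-1, -10.7, 7.6, -0.0, np.float64(-0.0)], [-1, -12.2, 4.5, -0.0, np.float64(-0.0)], [-1, -13.0, 1.1, -0.0, np.float64(-0.0)], [-1, -12.9, -2.2, -0.0, np.float64(-0.0)], [-1, -11.8, -5.5, -0.0, np.float64(-0.0)]]
[[-1, -10.1, -8.3, -0.0, np.float64(-0.0)]]
```

Request:
jog_arm(
  moves=[
    [-1, 13, -1.2, 0, 0],
    [-1, 12.9, 2.2, 0, 0],
    [-1, 0, 0, 0, 0],
  ],
)

```text
time_s: 10.77
position: [0.4743, -0.2255, 0.1078]
tool_rot: [-1.959, -2.456, 0.001]
force: [-3.8, 3.3, 11.9]
opening: 0.149
finger_force: 41.6
```

Request:
jog_arm(
  moves=[
    [-1, 11.8, 5.5, 0, 0],
    [-1, 10, 8.4, 0, 0],
    [-1, 0, 0, 0, 0],
  ],
)

```text
time_s: 11.02
position: [0.4804, -0.2048, 0.1077]
tool_rot: [-1.961, -2.454, 0.02]
force: [-14.3, -7.6, 15.0]
opening: 0.157
finger_force: 42.6
```

Request:
jog_arm(
  moves=[
    [-1, 5, 7, 0, 0],
    [-1, 0, 0, 0, 0],
    [-1, 0, 0, 0, 0],
  ],
)

```text
time_s: 11.27
position: [0.4804, -0.2044, 0.1076]
tool_rot: [-1.966, -2.447, 0.045]
force: [-30.1, -24.2, 19.9]
opening: 0.149
finger_force: 44.3
```

```bash
python3 w.py
```

```text
[ 0.48041192 -0.20436231  0.1075728 ] 1.788130297455896 r 0.05026317769405157 ang 2.6406801029061286 [-30.1 -24.2  19.9] 0.1492064519372872 44.30974066257477
```

The hard stop is at handle angle 2.641 rad: the force rises while the handle stays put. That makes the starting opening 2.25 rad, which is in the stated range. Now two turns anticlockwise.

```bash
python3 - <<'E'
from h import *
C=np.array([.5245,-.2285]); a=2.6407+np.radians(24)*np.arange(1,31)
plan([[*(C+.0504*np.array([np.cos(t),np.sin(t)])),0] for t in a],[1.794]*30,[.4903,-.1964,0],1.794,-1)
E
```

```text
[[-1, -23.7, -21.8, -0.0, np.float64(-0.0)], [-1, -20.9, -2.0, -0.0, np.float64(-0.0)], [-1, -19.9, 6.6, -0.0, np.float64(-0.0)], [-1, -15.4, 14.2, -0.0, np.float64(-0.0)], [-1, -8.4, 19.2, -0.0, np.float64(-0.0)]]
[[-1, 0.2, 21.0, -0.0, np.float64(-0.0)], [-1, 8.7, 19.0, -0.0, np.float64(-0.0)], [-1, 15.7, 13.9, -0.0, np.float64(-0.0)], [-1, 20.0, 6.3, -0.0, np.float64(-0.0)], [-1, 20.8, -2.4, -0.0, np.float64(-0.0)]]
[[-1, 18.1, -10.6, -0.0, np.float64(-0.0)], [-1, 12.2, -17.1, -0.0, np.float64(-0.0)], [-1, 4.1, -20.5, -0.0, np.float64(-0.0)], [-1, -4.5, -20.5, -0.0, np.float64(-0.0)], [-1, -12.5, -16.8, -0.0, np.float64(-0.0)]]
[[-1, -18.2, -10.3, -0.0, np.float64(-0.0)], [-1, -20.9, -2.0, -0.0, np.float64(-0.0)], [-1, -19.9, 6.6, -0.0, np.float64(-0.0)], [-1, -15.4, 14.2, -0.0, np.float64(-0.0)], [-1, -8.4, 19.2, -0.0, np.float64(-0.0)]]
[[-1, 0.2, 21.0, -0.0, np.float64(-0.0)], [-1, 8.7, 19.0, -0.0, np.float64(-0.0)], [-1, 15.7, 13.9, -0.0, np.float64(-0.0)], [-1, 20.0, 6.3, -0.0, np.float64(-0.0)], [-1, 20.8, -2.4, -0.0, np.float64(-0.0)]]
[[-1, 18.1, -10.6, -0.0, np.float64(-0.0)], [-1, 12.2, -17.1, -0.0, np.float64(-0.0)], [-1, 4.1, -20.5, -0.0, np.float64(-0.0)], [-1, -4.5, -20.5, -0.0, np.float64(-0.0)], [-1, -12.5, -16.8, -0.0, np.float64(-0.0)]]
```

Request:
jog_arm(
  moves=[
    [-1, -6, -11, 0, 0],
    [-1, -17.7, -10.8, 0, 0],
    [-1, -20.9, -2, 0, 0],
    [-1, -19.9, 6.6, 0, 0],
    [-1, 0, 0, 0, 0],
  ],
)

```text
time_s: 11.68
position: [0.4903, -0.2657, 0.1078]
tool_rot: [1.958, 2.449, 0.003]
force: [2.8, -1.3, 4.7]
opening: 0.151
finger_force: 41.7
```

```bash
python3 w.py
```

```text
[ 0.49027688 -0.2657006   0.10777077] 1.7927874067787213 r 0.05054806305670079 ang -2.3145309839539747 [ 2.8 -1.3  4.7] 0.1505389820751169 41.74650192260742
```

Request:
jog_arm(
  moves=[
    [-1, -15.4, 14.2, 0, 0],
    [-1, -8.4, 19.2, 0, 0],
    [-1, 0.2, 21, 0, 0],
    [-1, 8.7, 19, 0, 0],
    [-1, 15.7, 13.9, 0, 0],
  ],
)

```text
time_s: 12.1
position: [0.5719, -0.2438, 0.1076]
tool_rot: [1.962, 2.453, -0.006]
force: [-13.0, 0.1, 14.8]
opening: 0.149
finger_force: 42.7
```

Request:
jog_arm(
  moves=[
    [-1, 20, 6.3, 0, 0],
    [-1, 20.8, -2.4, 0, 0],
    [-1, 18.1, -10.6, 0, 0],
    [-1, 12.2, -17.1, 0, 0],
    [-1, 0, 0, 0, 0],
  ],
)

```text
time_s: 12.52
position: [0.5305, -0.1791, 0.1078]
tool_rot: [1.958, 2.454, -0.009]
force: [-4.0, -4.0, 4.2]
opening: 0.148
finger_force: 42.1
```

```bash
python3 w.py
```

```text
[ 0.53051862 -0.17914288  0.10778119] 1.794442890624598 r 0.04972272607778828 ang 1.4494551971172616 [-4.  -4.   4.2] 0.1478053004737022 42.05163896083832
```

Request:
jog_arm(
  moves=[
    [-1, 4.5, -22.5, 0, 0],
    [-1, -4.5, -20.5, 0, 0],
    [-1, -12.5, -16.8, 0, 0],
    [-1, -18.2, -10.3, 0, 0],
    [-1, -20.9, -2, 0, 0],
  ],
)

```text
time_s: 12.93
position: [0.4761, -0.2439, 0.1078]
tool_rot: [1.955, 2.454, 0.01]
force: [13.8, 8.3, 0.4]
opening: 0.151
finger_force: 42.2
```

Request:
jog_arm(
  moves=[
    [-1, -19.9, 6.6, 0, 0],
    [-1, -15.4, 14.2, 0, 0],
    [-1, -8.4, 19.2, 0, 0],
    [-1, 0.2, 21, 0, 0],
    [-1, 8.7, 19, 0, 0],
  ],
)

```text
time_s: 13.35
position: [0.5605, -0.2631, 0.1077]
tool_rot: [1.961, 2.451, -0.004]
force: [-7.8, 1.2, 12.2]
opening: 0.158
finger_force: 42.6
```

Request:
jog_arm(
  moves=[
    [-1, 15.7, 13.9, 0, 0],
    [-1, 20, 6.3, 0, 0],
    [-1, 20.8, -2.4, 0, 0],
    [-1, 18.1, -10.6, 0, 0],
    [-1, 0, 0, 0, 0],
  ],
)

```text
time_s: 13.77
position: [0.5485, -0.1852, 0.1078]
tool_rot: [1.957, 2.457, -0.005]
force: [-3.5, -0.5, 7.2]
opening: 0.148
finger_force: 42.4
```

```bash
python3 w.py
```

```text
[ 0.54852352 -0.18521804  0.10777635] 1.7961479439342292 r 0.04950209260251647 ang 1.064086524523231 [-3.5 -0.5  7.2] 0.147559266156346 42.44280159473419
```

Request:
jog_arm(
  moves=[
    [-1, 11, -18, 0, 0],
    [-1, 2.5, -20.7, 0, 0],
    [-1, -6, -20, 0, 0],
    [-1, 0, 0, 0, 0],
    [-1, 0, 0, 0, 0],
  ],
)

```text
time_s: 14.18
position: [0.4899, -0.1921, 0.1077]
tool_rot: [-1.96, -2.454, 0.002]
force: [-4.3, 1.8, 11.6]
opening: 0.151
finger_force: 43.0
```

```bash
python3 w.py 9 2
```

```text
[ 0.48991339 -0.19213416  0.10767981] 1.7936502132766594 r 0.050186734020793176 ang 2.331123363416908 [-4.3  1.8 11.6] 0.1511743581592491 42.97388792037964
[[-1, -4.5, -6.4, -0.0, np.float64(-0.0)], [-1, -5.5, -5.6, -0.0, np.float64(-0.0)]]
```

Request:
jog_arm(
  moves=[
    [-1, -4.5, -6.4, 0, 0],
    [-1, -5.5, -5.6, 0, 0],
    [-1, 0, 0, 0, 0],
    [-1, 0, 0, 0, 0],
    [-1, 0, 0, 0, 0],
  ],
)

```text
time_s: 14.6
position: [0.4804, -0.2042, 0.1077]
tool_rot: [-1.959, -2.454, 0.002]
force: [-7.4, 1.8, 14.0]
opening: 0.151
finger_force: 43.2
```

```bash
python3 w.py; python3 - <<'E'
from h import *
im=[]
for n,z in (("top",(.54,-.03)),("scene",(.53,-.03))):
    c=camera(n); H=np.array([by_depth(c,(u,v)) for v in range(100,290) for u in range(140,380) if c["z_map"][v,u]>0])
    A=H[(H[:,2]>.136)&(H[:,2]<.19)&(np.hypot(H[:,0]-.597,H[:,1]-.2)<.02)]
    m=A.mean(0) if len(A) else np.zeros(3); print(n,len(A),m.round(4),np.arctan2(m[1]-.182,m[0]-.519))
    im.append(cv2.resize(c["pixels"][100:280,130:370],(400,300)))
cv2.imwrite("pics/d.png",np.hstack(im))
E
```

```text
[ 0.48043912 -0.20421     0.10767424] 1.7943154319469796 r 0.05031266987124447 ang 2.6377651742656942 [-7.4  1.8 14. ] 0.1508965574945164 43.20966124534607
top 32 [0.5952 0.1984 0.1662] 0.21243102632731056
scene 47 [0.5985 0.2048 0.163 ] 0.27932588278366727
```

View pics/d.png

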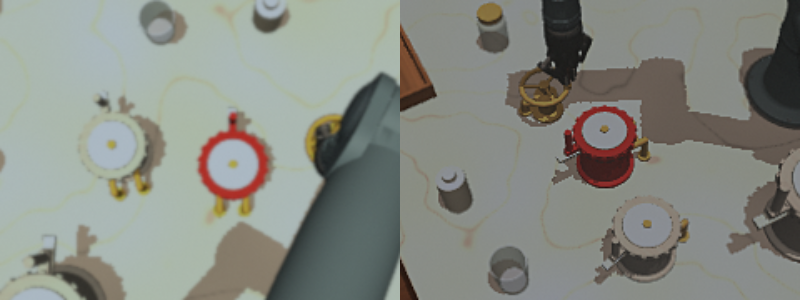

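The collar post still stands over its tongue at (100,100) in the left crop. The gripper holds the wheel's handle, back at the stop angle after two turns, and the bystanders are untouched. Handing in.

```bash
python3 -c "
from workcell import *
print(job_done())"
```

```text
the job is handed in; nothing more can be done
None
```

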